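# Crank the receiving jar under the dropping funnel

## Task

Swing the red folding handle on the black handwheel fully out to its stop, then crank the wheel with it, counter-clockwise seen from above, until the jar on the carriage stands under the funnel, with the carriage's yellow pointer in line with the green pointer on the funnel stand. Then fold the handle fully back down onto the wheel without losing that alignment, and leave the other glassware and things on the bench where they are.

Things in the scene. Friction and masses are not known exactly. Their poses are not given: they have to be found in the camera images.
- wheel_center (a point): Centre of the flat upper face of the black handwheel (170 mm across, 14 mm thick, level, turning about the vertical axis through this point; 108 mm above the bench). A steel hub 30 mm across rises 22 mm above this face in the middle. The wheel sits on a grey gearbox 100 x 100 mm. Turning takes about 2 N at the handle and the wheel stays where it is left.
- handle_pivot (a point): Pivot of the red folding handle, 62 mm out from the wheel's axis and 14 mm above the wheel's upper face, between two steel lugs (22 mm long radially, each 6 mm thick, outer faces 35 mm apart, tops 19 mm above the wheel's face). It turns round with the wheel; the pivot axis is level and at right angles to the line from the wheel's centre to the pivot.
- handle_end (a point): Centre of the round free end of the handle, 68 mm from the pivot (the end cap reaches 10 mm further). The handle is a round bar, red and 20 mm in diameter from 22 mm beyond the pivot to the end. Folded, it lies inwards from the pivot across the wheel's middle, rising 25 degrees towards its free end, which is then about 43 mm above the wheel's face over the hub. Swung out, it stands up from the wheel, leaning 10 degrees outwards beyond vertical at its stop.
- handle (a joint): Fold angle of the handle, rad: 0 folded down, 1.13 upright, 1.31 fully out against its stop. It stays at any angle by friction (about 1 N at its end moves it), so it must be pushed all the way out and pressed all the way down. It can be pushed out from the hub side and in from outside; pressing straight down works only once it slopes by less than about 40 degrees (value under 0.25).
- wheel (a joint): Turn of the handwheel since the start, rad, growing counter-clockwise seen from above. Starts at 0, goes to 16. Each rad moves the carriage 10 mm (63 mm a turn) along the guide bed.
- carriage (a joint): Travel of the carriage along the bed since the start, m, 0.01 x the wheel's turn; grows in the +y direction of the spout's axes. The carriage is black, 96 x 100 mm, and carries an empty clear glass jar (76 mm across, top 127 mm above the bench) on a 400 mm long guide bed beyond the wheel, 225 mm from the wheel's axis.
- jar_mouth (a point): Centre of the open mouth of the clear jar on the carriage, 127 mm above the bench. A yellow pointer (its tip 69 mm farther out across the bed, 54 mm above the bench) sticks out on the far side of the carriage, in line with it.
- spout (a point): Tip of the spout of the fixed green glass funnel (62 mm across, top 327 mm up), 160 mm above the bench over the bed's middle line; a green pointer on the stand, 54 mm up at the bed's far side, is in line with it. Its y axis runs along the bed the way the carriage travels for counter-clockwise turning, its x axis across the bed away from the wheel. The jar is right when its mouth's y in these axes is 0.
- cork_ring: Cork ring, 110 mm across, 33 mm high, loose; origin under its centre. Leave alone.
- wash_bottle: White wash bottle, 70 mm across, 190 mm high with a bent spout, loose; origin under its centre. Leave alone.
- amber_jar: Amber jar with a white cap, 60 mm across, 85 mm high, loose; origin under its centre. Leave alone.
- dish: Clear glass dish, 120 mm across, 45 mm high, loose; origin under its centre. Leave alone.
- reagent: Green glass bottle with a red cap, 60 mm across, 120 mm high, loose; origin under its centre. Leave alone.
- red_cap: Red plastic cap, 40 mm across, 34 mm high, loose; origin under its centre. Leave alone.

How it is judged:
On the way, in this order (a step that is already met when the one before it is completed fails the run):
1. the handle is swung out (at least 1.2 rad), the carriage still within 10 mm of its start (value of joint handle above 1.2 rad and value of joint carriage below 0.01 m), for 0.1 s.
2. with the handle out, the yellow pointer is at rest within 5 mm of the green one (value of joint handle above 1 rad and y of jar_mouth in the frame of spout between -0.005 and 0.005 m and velocity of joint wheel between -0.15 and 0.15 rad/s), for 0.2 s.
At the end, for the whole second after the job is handed in: The handle is folded down (within 0.12 rad of fully folded), the wheel is at rest, and the yellow pointer is within 5 mm of the green one along the bed (value of joint handle below 0.12 rad and y of jar_mouth in the frame of spout between -0.005 and 0.005 m and velocity of joint wheel between -0.15 and 0.15 rad/s); the robot touches nothing.
It fails at once if a loose thing on the bench is shifted by more than 25 mm or knocked over (distance of any of cork_ring, wash_bottle, amber_jar, dish, reagent, red_cap from where it was at the start of the episode above 0.025 m or angle between any of cork_ring, wash_bottle, amber_jar, dish, reagent, red_cap's own z axis and vertical above 0.5 rad).
It also fails if it takes over 64 s, if anything falls off the work surface, if the arm or the gripper's body presses on something with over 40 N, if the wrist force passes 120 N, or if a joint passes its speed limit or range.

## Robot

A 6-joint arm with a two-finger parallel gripper is mounted at the origin on the work surface. World frame = base frame: x ahead of the robot, y to its left, z up, the work surface at z = 0. Lengths are in m, angles in rad, forces in N, time in s.
With the tool pointing down it reaches from about 0.375 to 0.975 m from the base axis. Payload 3.8 kg.
Tool frame: the origin (TCP) lies at the very end of the fingers, on their centre line; the grasp point (between the pads) lies 19 mm behind it (bot.grip_point_offset is the distance from the TCP to the grasp point, in m); z points along the fingers, x is the direction in which the jaws open and shut, and the axes are right-handed (so a half turn about z gives the same grasp; the last joint's range is limited). The gripper opens to 85 mm and grips with 20 to 120 N. Pads are 22 mm wide; open, the fingers measure 114 mm over their backs; the gripper's body (76 mm by 85 mm) begins 54 mm behind the grasp point. The pads swing forward as they close: fully open they stand 13 mm farther back than shut.
Start: joints at [1.074, 0.264, 1.604, -0, 1.274, -0.037], TCP at [0.3, 0.605, 0.231] pointing down, gripper open.
Joint ranges: [-2.63, 2.63], [-0.94, 2.18], [0.31, 2.57], [-1.31, 4.45], [0, 2.66], [-2.55, 2.55]. Speed limits (rad/s): [2.57, 2.57, 3.14, 3.14, 3.14, 3.14].

## Interface

Orientations are given as a rotation vector (axis times angle).
In Python, from workcell import bot, read_camera gives the robot as it stands.
- The arm moves only by the tool arm_command, never from a script. Its argument "rows" is a list of rows, each an object with "delta_rot": the turn, a rotation vector about the tool's x, y, z in rad, a list of three; "xyz": the shift along the tool's x, y, z in m, a list of three; "gripper": the finger opening in m, from 0 to 0.0854. A call has 1 to 12 rows; each row shifts and turns the commanded pose from where the row before left it, along the tool's axes as they then stand; what a row does not reach is not made up. A row lasts 1/10 s, in which the tool goes at most 50 mm and 8.59 degrees, less where a joint would pass 70% of its speed; a pose out of reach is approached as far as the arm can. A call is refused whole if a number of a shift passes 0.05 or a number of a turn 0.15, either way. A call with a gripper value outside its range is refused whole. The fingers move at their own pace and stop on an object; "force" is the grip in N (left out, the last holds). Time passes only in rows, so rows that do not move let the fingers close. It gives the time, the measured TCP pose, the force and the opening at its end, in the units of the state.
- bot.read_state(): the state, without advancing time (a new reading comes with each control period).
- read_camera(name): name is "scene" or "top"; returns a dict with "pixels" (384x512x3 uint8, red, green, blue), "range_z" (384x512 float32, m along the optical axis (not along the pixel's ray), 0 where there is no reading), "intrinsics" (3x3 intrinsics, pixels), "camera_from_world" (4x4, takes a point from world to camera coordinates). Camera axes: x right, y up, looking along -z (the intrinsics and any distortion apply to the point x, -y, -z); pixel columns grow to the right and rows downward; lengths in m; the calibration is good to about 2 mm. A picture is of the moment at which its call begins.
- bot.finish_job(): hands the job in, once; it reports no verdict.
The state is a dict: "time": time; "q": joint angles; "joint_vel": joint speeds; "joint_torque": joint torques, N m; "tool_pos": TCP position; "tcp_rot": TCP orientation; "wrist_force": force on the tool from outside, world axes, zero at the start; "torque": the same for the moment, N m; "width": opening from 0.0 (shut) to 1.0 (fully open).
Only numpy, scipy, OpenCV 4.12 (cv2) and the standard library are available. Lean on these libraries where they do the work, as an engineer would, in place of code of your own. Each camera call takes 0.05 s, during which the arm holds its last target.

## Working session

There is one attempt and no reset: what is moved stays moved. The work goes in short steps, Python scripts to look and compute and a tool call to move; the robot and the scene stay as the last step left them, time stands still between calls to the robot, and variables do not carry over. Pictures are saved under pics/ and viewed, and the job is handed in when it is done.

Besides the shell and the picture viewer there is one more tool, called after "Emit:" by a JSON object that holds its "api" and its "payload", one argument or row to a line. arm_command: Moves the arm, as the interface text tells. Its arguments: {"type":"object","properties":{"rows":{"type":"array","items":{"type":"object","properties":{"delta_rot":{"type":"array","items":{"type":"number"}},"xyz":{"type":"array","items":{"type":"number"}},"gripper":{"type":"number"}}}},"force":{"type":"number"}},"required":["rows"]}

```bash
mkdir -p pics; ls; cat > h.py <<'E'
import numpy as np, cv2
from workcell import bot, read_camera
def snap(name,fn):
    c=read_camera(name); cv2.imwrite('pics/'+fn,cv2.cvtColor(c['pixels'],cv2.COLOR_RGB2BGR)); return c
def pts(c):
    K=c['intrinsics'];T=np.linalg.inv(c['camera_from_world']);z=c['range_z']
    v,u=np.mgrid[0:z.shape[0],0:z.shape[1]]
    X=(u-K[0,2])/K[0,0]*z;Y=-(v-K[1,2])/K[1,1]*z
    P=np.stack([X,Y,-z],-1)@T[:3,:3].T+T[:3,3]
    return P
def ray(c,u,v,h):
    K=c['intrinsics'];T=np.linalg.inv(c['camera_from_world'])
    d=T[:3,:3]@np.array([(u-K[0,2])/K[0,0],-(v-K[1,2])/K[1,1],-1]);o=T[:3,3]
    return o+d*(h-o[2])/d[2]
def proj(c,p):
    q=c['camera_from_world']@np.append(p,1);K=c['intrinsics']
    return K[0,0]*q[0]/-q[2]+K[0,2],K[1,1]*(-q[1])/-q[2]+K[1,2]
E
python3 - <<'E'
from h import *
import pickle
d={}
for n in('scene','top'):
    c=snap(n,n+'0.png'); d[n]=c; print(n,c['intrinsics'],c['camera_from_world'])
pickle.dump(d,open('d0.pkl','wb'))
print(bot.read_state())
E
```

```text
pics
scene [[392.29283756   0.         260.70562434]
 [  0.         392.29283756 183.77750502]
 [  0.           0.           1.        ]] [[ 0.41905258  0.90795855 -0.00249036 -0.29168034]
 [-0.61237784  0.28465535  0.73753964  0.26165052]
 [ 0.67036431 -0.30754285  0.67529925 -1.45586548]
 [ 0.          0.          0.          1.        ]]
top [[363.26367833   0.         261.22787918]
 [  0.         363.26367833 193.87386801]
 [  0.           0.           1.        ]] [[-0.00645055 -0.99983141 -0.0171914   0.04596037]
 [ 0.99814792 -0.00747775  0.06037229 -0.60379108]
 [-0.06049067 -0.01677013  0.99802788 -1.00563571]
 [ 0.          0.          0.          1.        ]]
{'time': 0.1, 'q': array([ 1.07412127e+00,  2.64688211e-01,  1.60528071e+00,  8.74864705e-06,
        1.27370737e+00, -3.68838350e-02]), 'joint_vel': array([-0.0011828 , -0.00151821, -0.00181174, -0.00219015, -0.00042294,
        0.00039049]), 'joint_torque': array([-5.57160445e-05, -5.16705179e+01, -3.68592131e+01, -5.81150948e-05,
        6.30834125e-03,  1.64218591e-06]), 'tool_pos': array([0.29920188, 0.60430166, 0.23005616]), 'tcp_rot': array([ 2.66833838,  1.65623786, -0.00284817]), 'wrist_force': array([ 0.20378764,  0.15465732, -0.41026119]), 'torque': array([-0.02091735, -0.07054241, -0.00582945]), 'width': 1.0015755548233092}
```

View pics/scene0.png

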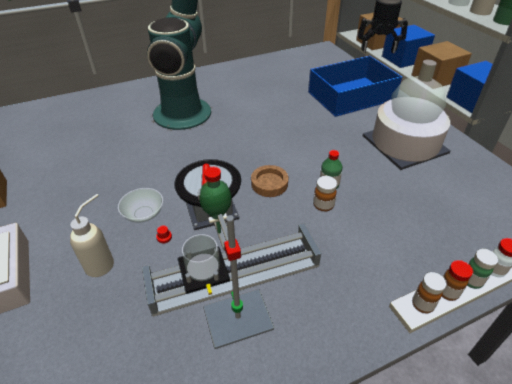

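View pics/top0.png

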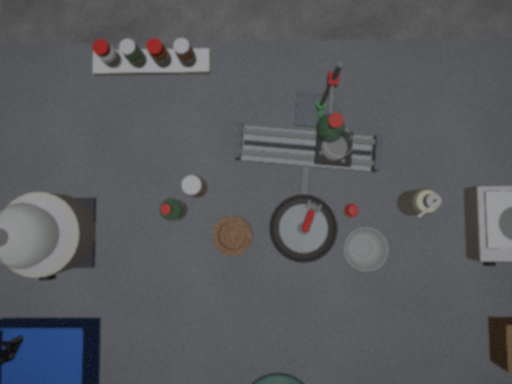

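The top view shows the black wheel ring at about (303,228), with the red handle running from (305,230) to (313,207). The carriage and jar are at (334,148), the green pointer at (321,104). The scene view shows the yellow pointer at (210,289) and the green one at (237,306).

```bash
python3 - <<'E'
from h import *
import pickle
d=pickle.load(open('d0.pkl','rb'))
for n in d:
    c=d[n];P=pts(c);hsv=cv2.cvtColor(c['pixels'],cv2.COLOR_RGB2HSV)
    def m(lo,hi,name,roi=None):
        k=cv2.inRange(hsv,lo,hi)
        nn,l,s,ce=cv2.connectedComponentsWithStats(k)
        for i in range(1,nn):
            if s[i,4]>6: 
                pp=P[l==i]; print(n,name,s[i],ce[i].round(1),np.median(pp,0).round(3),pp.min(0).round(3),pp.max(0).round(3))
    m((0,170,90),(4,255,255),'red'); m((24,150,120),(34,255,255),'yel'); m((50,120,40),(75,255,255),'grn')
    # wheel: points with z 0.1..0.115
    k=(abs(P[...,2]-0.108)<0.006)&(c['range_z']>0)&(hsv[...,2]<70)
    l=cv2.connectedComponentsWithStats(k.astype('uint8'))
    i=1+np.argmax(l[2][1:,4]); pp=P[l[1]==i]
    print(l[2][i],pp.min(0),pp.max(0),(pp.min(0)+pp.max(0))/2,np.median(pp,0))
    (x,y),r=cv2.minEnclosingCircle(pp[:,:2].astype('float32'));print('circ',x,y,r)
    for s in(0,):
        im=cv2.resize(cv2.cvtColor(c['pixels'],cv2.COLOR_RGB2BGR)[(130 if n=='scene' else 80):(330 if n=='scene' else 280),(130 if n=='scene' else 220):(330 if n=='scene' else 400)],None,fx=3,fy=3,interpolation=cv2.INTER_CUBIC);cv2.imwrite('pics/z_'+n+'.png',im)
E
```

```text
scene red [330 151   9   9  61] [333.7 154.3] [0.568 0.281 0.12 ] [0.552 0.27  0.103] [0.577 0.296 0.123]
scene red [203 163  17  21 253] [209.9 173.2] [ 0.733 -0.112  0.326] [ 0.446 -0.257  0.11 ] [ 1.258 -0.045  0.789]
scene red [157 226  14  17 186] [163.2 234.3] [ 0.568 -0.212  0.023] [ 0.545 -0.23   0.005] [ 0.577 -0.194  0.038]
scene red [500 239  12  17 151] [506.7 245.9] [0.992 0.454 0.11 ] [ 0.975 -0.257  0.097] [1.258 0.477 0.789]
scene red [225 240  16  20 199] [232.4 250.6] [ 0.858 -0.128  0.251] [ 0.833 -0.137  0.23 ] [ 0.863 -0.113  0.262]
scene red [451 261  22  20 327] [461.3 270. ] [0.998 0.317 0.11 ] [ 0.975 -0.257  0.058] [1.258 0.371 0.789]
scene yel [206 284   6  10  36] [208.7 288.1] [ 0.785 -0.164  0.058] [ 0.774 -0.167  0.045] [ 0.796 -0.158  0.062]
scene grn [505   0   7  10  29] [508.5   4.3] [0.413 0.989 0.372] [0.398 0.982 0.36 ] [0.425 0.994 0.383]
scene grn [324 160   8   5  21] [327.8 161.9] [0.565 0.268 0.096] [0.554 0.262 0.081] [0.572 0.274 0.101]
scene grn [333 161   8   8  30] [337.  163.6] [0.578 0.289 0.092] [0.573 0.277 0.081] [0.587 0.3   0.101
[... 327 characters left out ...]
[ 0.50870266 -0.0674366   0.1084782 ] [ 0.50716157 -0.08003285  0.10922863]
circ 0.5130402445793152 -0.0672152191400528 0.08593693375587463
top red [ 94  40  14  15 161] [100.4  46.8] [0.992 0.464 0.111] [0.542 0.025 0.106] [1.012 0.484 1.041]
top red [148  40  14  14 158] [154.3  46.3] [0.992 0.321 0.11 ] [0.972 0.302 0.106] [1.01  0.339 0.114]
top red [304 211   9  20  67] [307.9 219.8] [ 0.531 -0.074  0.152] [ 0.508 -0.085  0.14 ] [ 0.553 -0.063  0.167]
[ 270  195   67   67 1456] [ 0.42679302 -0.14965805  0.10204478] [0.59518289 0.0185025  0.11390447] [ 0.51098795 -0.06557778  0.10797463] [ 0.50517903 -0.06164082  0.10912433]
circ 0.5106689929962158 -0.06566361337900162 0.0866508036851883
```

View pics/z_scene.png

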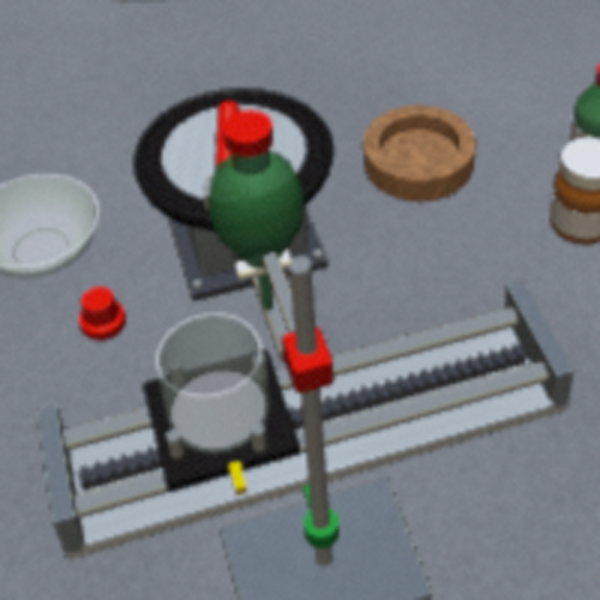

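View pics/z_top.png

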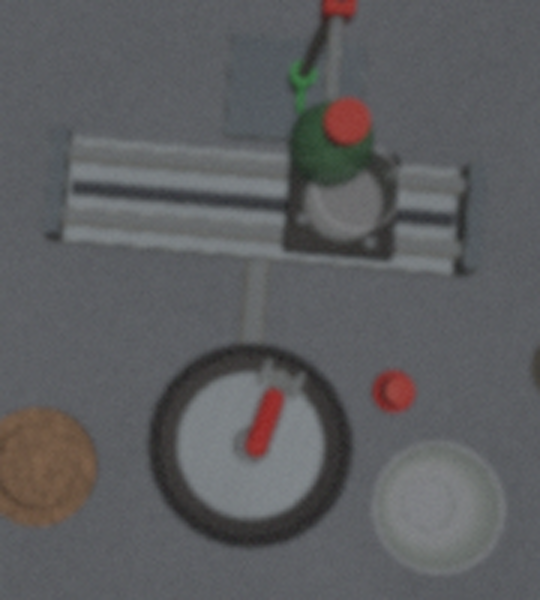

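```bash
python3 - <<'E'
from h import *
import pickle
d=pickle.load(open('d0.pkl','rb'))
c=d['top'];P=pts(c);hsv=cv2.cvtColor(c['pixels'],cv2.COLOR_RGB2HSV)
W=np.array([.511,-.066])
k=cv2.inRange(hsv,(0,120,80),(6,255,255));k[:195]=0;k[245:]=0;k[:,:290]=0;k[:,335:]=0
pp=P[(k>0)&(P[...,2]>.12)&(P[...,2]<.18)]
print(len(pp)); l=cv2.fitLine(pp.astype('float32'),cv2.DIST_L2,0,.01,.01).ravel();print(l, np.degrees(np.arctan2(l[1],l[0])), np.degrees(np.arcsin(l[2])))
print('lugs',[ray(c,220+u/3,80+v/3,.127).round(3) for u,v in((268,374),(300,384))])
# bed direction
a=ray(c,220+72/3,80+240/3,.04);b=ray(c,220+463/3,80+272/3,.04);print('bed nearedge',a,b)
a2=ray(c,220+75/3,80+187/3,.04);b2=ray(c,220+450/3,80+218/3,.04);print('screw',a2,b2)
for q in((a,b),(a2,b2)): print(np.degrees(np.arctan2(-(q[0]-q[1])[0],(q[0]-q[1])[1])))
# pointer
for n in d:
  c=d[n];P=pts(c);hsv=cv2.cvtColor(c['pixels'],cv2.COLOR_RGB2HSV)
  for nm,lo,hi in(('y',(22,120,80),(36,255,255)),('g',(50,150,30),(75,255,255))):
    k=cv2.inRange(hsv,lo,hi)>0
    k&=(abs(P[...,2]-.054)<.014)&(P[...,0]>.7)
    v,u=np.nonzero(k)
    if len(u): print(n,nm,len(u),P[k].mean(0).round(4)); print(np.c_[u,v,P[k].round(3)][np.argsort(P[k][:,0])][::max(1,len(u)//12)])
E
```

```text
127
[ 0.83803314 -0.36529595 -0.4052893   0.52978534 -0.07335373  0.15284298] -23.55223 -23.909256
lugs [array([ 0.569, -0.081,  0.127]), array([ 0.561, -0.107,  0.127])]
bed nearedge [0.69745531 0.08865934 0.04      ] [ 0.6645546  -0.27084592  0.04      ]
screw [0.74703328 0.08569211 0.04      ] [ 0.71471042 -0.2601844   0.04      ]
-5.228950649290191
-5.338900052232006
scene y 41 [ 0.7837 -0.1635  0.0571]
[[ 2.09e+02  2.83e+02  7.72e-01 -1.59e-01  5.60e-02]
 [ 2.06e+02  2.84e+02  7.74e-01 -1.66e-01  5.80e-02]
 [ 2.06e+02  2.87e+02  7.74e-01 -1.67e-01  4.80e-02]
 [ 2.08e+02  2.84e+02  7.77e-01 -1.62e-01  6.00e-02]
 [ 2.07e+02  2.85e+02  7.77e-01 -1.65e-01  5.90e-02]
 [ 2.08e+02  2.86e+02  7.81e-01 -1.64e-01  5.90e-02]
 [ 2.07e+02  2.86e+02  7.82e-01 -1.66e-01  6.20e-02]
 [ 2.08e+02  2.87e+02  7.84e-01 -1.65e-01  6.00e-02]
 [ 2.09e+02  2.88e+02  7.85e-01 -1.63e-01  5.80e-02]
 [ 2.10e+02  2.89e+02  7.88e-01 -1.62e-01  5.70e-02]
 [ 2.08e+02  2.91e+02  7.91e-01 -1.67e-01  5.70e-02]
 [ 2.09e+02  2.91e+02  7.92e-01 -1.65e-01  5.70e-02]
 [ 2.11e+02  2.92e+02  7.95e-01 -1.62e-01  5.50e-02]

[... 186 characters left out ...]
 6.40e-02]
 [ 2.41e+02  3.01e+02  8.45e-01 -1.14e-01  6.20e-02]
 [ 2.41e+02  3.02e+02  8.48e-01 -1.15e-01  6.30e-02]
 [ 2.41e+02  3.03e+02  8.50e-01 -1.16e-01  6.30e-02]
 [ 2.33e+02  3.09e+02  8.52e-01 -1.35e-01  5.60e-02]
 [ 2.39e+02  3.05e+02  8.53e-01 -1.21e-01  6.40e-02]
 [ 2.34e+02  3.10e+02  8.54e-01 -1.33e-01  5.40e-02]
 [ 2.35e+02  3.11e+02  8.54e-01 -1.31e-01  4.90e-02]
 [ 2.35e+02  3.09e+02  8.56e-01 -1.31e-01  5.90e-02]
 [ 2.36e+02  3.10e+02  8.56e-01 -1.30e-01  5.60e-02]
 [ 2.39e+02  3.10e+02  8.57e-01 -1.23e-01  5.20e-02]
 [ 2.40e+02  3.09e+02  8.58e-01 -1.21e-01  5.50e-02]
 [ 2.38e+02  3.10e+02  8.58e-01 -1.26e-01  5.50e-02]
 [ 2.39e+02  3.08e+02  8.59e-01 -1.24e-01  6.30e-02]]
```

Emit:
{"api": "arm_command", "payload": {
  "rows": [
    {"xyz":[-0.015,0.013,0],"gripper":0},
    {"xyz":[-0.032,0.028,0],"gripper":0},
    {"xyz":[-0.032,0.028,0],"gripper":0},
    {"xyz":[-0.032,0.028,0],"gripper":0},
    {"xyz":[-0.032,0.028,0],"gripper":0},
    {"xyz":[-0.032,0.028,0],"gripper":0},
    {"xyz":[-0.032,0.028,0],"gripper":0},
    {"xyz":[-0.032,0.028,0],"gripper":0},
    {"xyz":[-0.032,0.028,0],"gripper":0},
    {"xyz":[-0.032,0.028,0],"gripper":0},
    {"xyz":[-0.032,0.028,0],"gripper":0},
    {"xyz":[-0.032,0.028,0],"gripper":0}
  ],
  "force": 30
}}

```text
invalid input
```

Emit:
{"api": "arm_command", "payload": {
  "rows": [
    {"xyz":[-0.032,0.028,0],"gripper":0},
    {"xyz":[-0.032,0.028,0],"gripper":0},
    {"xyz":[-0.032,0.028,0],"gripper":0},
    {"xyz":[-0.032,0.028,0],"gripper":0},
    {"xyz":[-0.012,0.013,0],"gripper":0},
    {"xyz":[0,0,0],"gripper":0}
  ]
}}

```text
invalid input
```

Emit:
{"api": "arm_command", "payload": {
  "rows": [
    {"delta_rot":[0,0,0.14]},
    {"delta_rot":[0,0,0.14]},
    {"delta_rot":[0,0,0.14]},
    {"delta_rot":[0,0,0.14]},
    {"delta_rot":[0,0,0.14]},
    {"delta_rot":[0,0,0.14]},
    {"delta_rot":[0,0,0.14]},
    {"delta_rot":[0,0,0.14]},
    {"delta_rot":[0,0,0.14]},
    {"delta_rot":[0,0,0.14]},
    {"delta_rot":[0,0,0.14]}
  ]
}}

```text
invalid input
```

Emit:
{"api": "arm_command", "payload": {
  "rows": [
    {"delta_rot":[0,0,0.14]},
    {"delta_rot":[0,0,0.14]},
    {"delta_rot":[0,0,0.14]},
    {"delta_rot":[0,0,0.14]},
    {"delta_rot":[0,0,0.14]},
    {"delta_rot":[0,0,0.14]},
    {"delta_rot":[0,0,0.14]},
    {"delta_rot":[0,0,0.14]},
    {"delta_rot":[0,0,0.14]},
    {"delta_rot":[0,0,0.14]},
    {"delta_rot":[0,0,0.14]},
    {"delta_rot":[0,0,0.02]}
  ]
}}

```text
invalid input
```

```bash
cat >> h.py <<'E'
from scipy.spatial.transform import Rotation as R
W=np.array([.511,-.066])
def where(phi):
    s=bot.read_state();M=R.from_rotvec(s['tcp_rot']).as_matrix();p=s['tool_pos']
    r=np.array([np.cos(np.radians(phi)),np.sin(np.radians(phi))]);t=np.array([-r[1],r[0]])
    print('t',s['time'],'p',p.round(4),'az',np.degrees(np.arctan2(M[1,0],M[0,0])).round(1),'tilt',M[:,2].round(3),'r,t',((p[:2]-W)@r).round(4),((p[:2]-W)@t).round(4),'w',s['width'],'F',s['wrist_force'].round(1),'q',s['q'].round(2))
E
python3 - <<'E'
from h import *
where(-24.5)
E
```

```text
t 0.1 p [0.2992 0.6043 0.2301] az 63.7 tilt [-0.001 -0.002 -1.   ] r,t -0.4707 0.5221 w 1.0015755548233092 F [ 0.2  0.2 -0.4] q [ 1.07  0.26  1.61  0.    1.27 -0.04]
```

Every call was refused because each row probably needs all three fields. I'll test with one row.

Emit:
{"api": "arm_command", "payload": {
  "rows": [
    {"delta_rot":[0,0,0],"xyz":[-0.015,0.013,0],"gripper":0}
  ],
  "force": 30
}}

```text
time: 0.2
tool_pos: [0.3038, 0.5866, 0.2302]
tcp_rot: [-2.668, -1.659, 0.001]
wrist_force: [1.0, -0.1, 0.1]
width: 0.856
```

Emit:
{"api": "arm_command", "payload": {
  "rows": [
    {"delta_rot":[0,0,0],"xyz":[-0.032,0.028,0],"gripper":0},
    {"delta_rot":[0,0,0],"xyz":[-0.032,0.028,0],"gripper":0},
    {"delta_rot":[0,0,0],"xyz":[-0.032,0.028,0],"gripper":0},
    {"delta_rot":[0,0,0],"xyz":[-0.032,0.028,0],"gripper":0},
    {"delta_rot":[0,0,0],"xyz":[-0.032,0.028,0],"gripper":0},
    {"delta_rot":[0,0,0],"xyz":[-0.032,0.028,0],"gripper":0},
    {"delta_rot":[0,0,0],"xyz":[-0.032,0.028,0],"gripper":0},
    {"delta_rot":[0,0,0],"xyz":[-0.032,0.028,0],"gripper":0},
    {"delta_rot":[0,0,0],"xyz":[-0.032,0.028,0],"gripper":0},
    {"delta_rot":[0,0,0],"xyz":[-0.032,0.028,0],"gripper":0},
    {"delta_rot":[0,0,0],"xyz":[-0.032,0.028,0],"gripper":0},
    {"delta_rot":[0,0,0],"xyz":[-0.032,0.028,0],"gripper":0}
  ]
}}

```text
time: 1.4
tool_pos: [0.435, 0.0908, 0.231]
tcp_rot: [-2.669, -1.657, 0.0]
wrist_force: [0.5, 0.5, -0.1]
width: -0.003
```

Emit:
{"api": "arm_command", "payload": {
  "rows": [
    {"delta_rot":[0,0,0],"xyz":[-0.032,0.028,0],"gripper":0},
    {"delta_rot":[0,0,0],"xyz":[-0.032,0.028,0],"gripper":0},
    {"delta_rot":[0,0,0],"xyz":[-0.032,0.028,0],"gripper":0},
    {"delta_rot":[0,0,0],"xyz":[-0.012,0.013,0],"gripper":0},
    {"delta_rot":[0,0,0],"xyz":[0,0,0],"gripper":0}
  ]
}}

```text
time: 1.9
tool_pos: [0.4745, -0.0496, 0.2309]
tcp_rot: [2.672, 1.652, -0.001]
wrist_force: [-0.6, 0.5, -0.6]
width: -0.0
```

Emit:
{"api": "arm_command", "payload": {
  "rows": [
    {"delta_rot":[0,0,0.14],"xyz":[0,0,0],"gripper":0},
    {"delta_rot":[0,0,0.14],"xyz":[0,0,0],"gripper":0},
    {"delta_rot":[0,0,0.14],"xyz":[0,0,0],"gripper":0},
    {"delta_rot":[0,0,0.14],"xyz":[0,0,0],"gripper":0},
    {"delta_rot":[0,0,0.14],"xyz":[0,0,0],"gripper":0},
    {"delta_rot":[0,0,0.14],"xyz":[0,0,0],"gripper":0},
    {"delta_rot":[0,0,0.14],"xyz":[0,0,0],"gripper":0},
    {"delta_rot":[0,0,0.14],"xyz":[0,0,0],"gripper":0},
    {"delta_rot":[0,0,0.14],"xyz":[0,0,0],"gripper":0},
    {"delta_rot":[0,0,0.14],"xyz":[0,0,0],"gripper":0},
    {"delta_rot":[0,0,0.14],"xyz":[0,0,0],"gripper":0}
  ]
}}

```text
time: 3.0
tool_pos: [0.4736, -0.0461, 0.2309]
tcp_rot: [-3.068, 0.676, 0.002]
wrist_force: [-0.8, -0.6, -0.9]
width: 0.002
```

Emit:
{"api": "arm_command", "payload": {
  "rows": [
    {"delta_rot":[0,0,0.14],"xyz":[0,0,0],"gripper":0},
    {"delta_rot":[0,0,0.14],"xyz":[0,0,0],"gripper":0},
    {"delta_rot":[0,0,0.14],"xyz":[0,0,0],"gripper":0},
    {"delta_rot":[0,0,0.14],"xyz":[0,0,0],"gripper":0},
    {"delta_rot":[0,0,0.14],"xyz":[0,0,0],"gripper":0},
    {"delta_rot":[0,0,0.14],"xyz":[0,0,0],"gripper":0},
    {"delta_rot":[0,0,0.14],"xyz":[0,0,0],"gripper":0},
    {"delta_rot":[0,0,0.14],"xyz":[0,0,0],"gripper":0},
    {"delta_rot":[0,0,0.14],"xyz":[0,0,0],"gripper":0},
    {"delta_rot":[0,0,0.14],"xyz":[0,0,0],"gripper":0},
    {"delta_rot":[0,0,0.14],"xyz":[0,0,0],"gripper":0},
    {"delta_rot":[0,0,0.02],"xyz":[0,0,0],"gripper":0}
  ]
}}

```text
time: 4.2
tool_pos: [0.4737, -0.0462, 0.2309]
tcp_rot: [1.711, -2.634, -0.001]
wrist_force: [0.3, -0.5, -0.0]
width: -0.003
```

```bash
python3 - <<'E'
from h import *
where(-24.5)
E
```

```text
t 4.2 p [ 0.4737 -0.0462  0.2309] az -114.0 tilt [-0.001  0.001 -1.   ] r,t -0.0422 0.0025 w -0.0025217468801338573 F [ 0.3 -0.5 -0. ] q [-0.15 -0.12  2.01  0.    1.25  1.84]
```

Emit:
{"api": "arm_command", "payload": {
  "rows": [
    {"delta_rot":[0,0,0],"xyz":[0.0025,0,0.025],"gripper":0},
    {"delta_rot":[0,0,0],"xyz":[0,0,0.04],"gripper":0},
    {"delta_rot":[0,0,0],"xyz":[0,0,0.029],"gripper":0},
    {"delta_rot":[0,0,0],"xyz":[0,-0.01,0],"gripper":0},
    {"delta_rot":[0,0,0],"xyz":[0,-0.01,0],"gripper":0},
    {"delta_rot":[0,0,0],"xyz":[0,-0.008,0],"gripper":0},
    {"delta_rot":[0,0,0],"xyz":[0,-0.006,0],"gripper":0},
    {"delta_rot":[0,0,0],"xyz":[0,-0.006,0],"gripper":0}
  ]
}}

```text
time: 5.0
tool_pos: [0.4934, -0.0584, 0.1351]
tcp_rot: [1.697, -2.614, -0.055]
wrist_force: [-56.4, 28.7, 35.6]
width: -0.002
```

```bash
python3 - <<'E'
from h import *
where(-24.5)
c=snap('top','t1.png');c=snap('scene','s1.png')
a=cv2.imread('pics/t1.png')[150:270,240:370];b=cv2.imread('pics/s1.png')[100:240,130:290]
cv2.imwrite('pics/m1.png',np.hstack([cv2.resize(a,(390,360)),cv2.resize(b,(400,360))]))
E
```

```text
t 5.0 p [ 0.4934 -0.0584  0.1351] az -114.0 tilt [-0.04   0.016 -0.999] r,t -0.0192 -0.0004 w -0.0019250357708483 F [-56.4  28.7  35.6] q [-0.17  0.04  2.05  0.01  1.1   1.81]
```

View pics/m1.png

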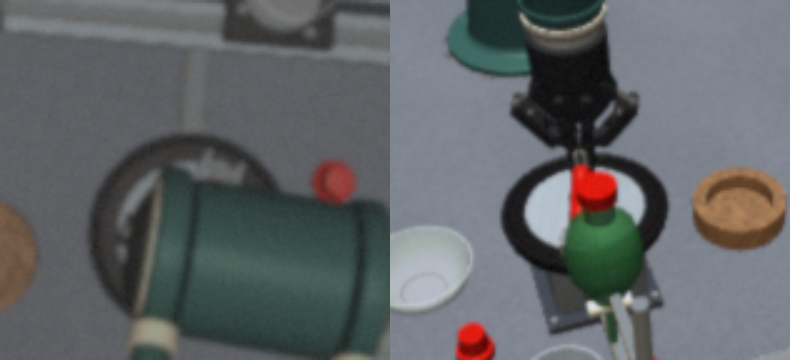

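The fingers are stuck against the handle's end at 63 N. The push line runs nearly through the pivot, and friction jams it. I'll back off and grip the handle end from above instead, then carry it round its arc.

Emit:
{"api": "arm_command", "payload": {
  "rows": [
    {"delta_rot":[0,0,0],"xyz":[0,0.03,0],"gripper":0},
    {"delta_rot":[0,0,0],"xyz":[0,0.012,-0.01],"gripper":0.0},
    {"delta_rot":[0,0,0],"xyz":[0,0,-0.04],"gripper":0.045},
    {"delta_rot":[0,0,0],"xyz":[0,0,-0.03],"gripper":0.045},
    {"delta_rot":[0,0,0],"xyz":[0,0,0],"gripper":0.045}
  ]
}}

```text
time: 5.6
tool_pos: [0.4772, -0.0497, 0.2259]
tcp_rot: [-1.707, 2.624, -0.016]
wrist_force: [1.4, 0.2, 0.3]
width: 0.506
```

```bash
python3 - <<'E'
from h import *
where(-24.5)
c=snap('top','t2.png');c=snap('scene','s2.png')
a=cv2.imread('pics/t2.png')[150:270,240:370];b=cv2.imread('pics/s2.png')[100:240,130:290]
cv2.imwrite('pics/m2.png',np.hstack([cv2.resize(a,(390,360)),cv2.resize(b,(400,360))]))
E
```

```text
t 5.6 p [ 0.4772 -0.0497  0.2259] az -113.9 tilt [ 0.015 -0.002 -1.   ] r,t -0.0375 0.0008 w 0.5055669043467259 F [1.4 0.2 0.3] q [-0.16 -0.12  2.02  0.    1.22  1.83]
```

View pics/m2.png

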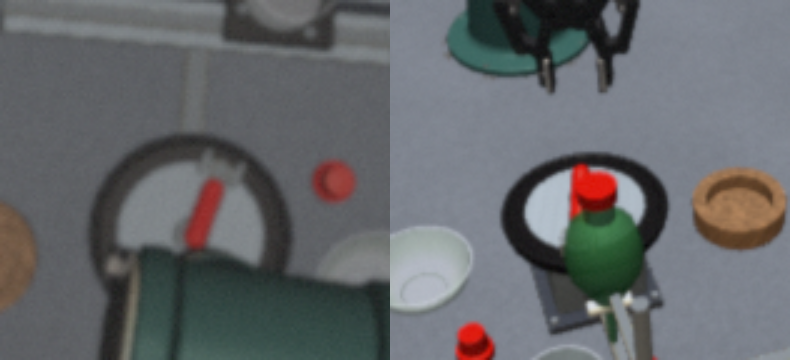

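Handle is still folded (top view: red bar from about (197,240) to (213,185) in the crop) and the fingers are clear of it. Next I go over it and grip near its free end.

Emit:
{"api": "arm_command", "payload": {
  "rows": [
    {"delta_rot":[0,0,0],"xyz":[0,-0.03,0],"gripper":0.045},
    {"delta_rot":[0,0,0],"xyz":[0,-0.012,0.02],"gripper":0.045},
    {"delta_rot":[0,0,0],"xyz":[0,0,0.04],"gripper":0.045},
    {"delta_rot":[0,0,0],"xyz":[0,0,0.03],"gripper":0.045},
    {"delta_rot":[0,0,0],"xyz":[0,0,0],"gripper":0.01},
    {"delta_rot":[0,0,0],"xyz":[0,0,0],"gripper":0.01},
    {"delta_rot":[0,0,0],"xyz":[0,0,0],"gripper":0.01},
    {"delta_rot":[0,0,0],"xyz":[0,0,0],"gripper":0.01}
  ],
  "force": 20
}}

```text
time: 6.5
tool_pos: [0.5065, -0.0639, 0.1232]
tcp_rot: [1.709, -2.631, -0.012]
wrist_force: [3.7, 5.4, -22.7]
width: 0.338
```

```bash
python3 - <<'E'
from h import *
where(-24.5)
c=snap('scene','s3.png')
b=cv2.imread('pics/s3.png')[100:240,130:290]
cv2.imwrite('pics/m3.png',cv2.resize(b,(640,560)))
# arc of a grip point: radius rho along bar
rg,zg=0.0045,None
for rho in (.06,.063):
  for th in range(25,101,5):
    a=np.radians(th); print(th,(62-1000*rho*np.cos(a)).round(1) ,(14+1000*rho*np.sin(a)).round(1),end=' | ')
  print()
E
```

```text
t 6.5 p [ 0.5065 -0.0639  0.1232] az -114.0 tilt [-0.008  0.004 -1.   ] r,t -0.005 0.0001 w 0.3382688031675923 F [  3.7   5.4 -22.7] q [-0.18  0.05  2.06  0.    1.04  1.81]
25 7.6 39.4 | 30 10.0 44.0 | 35 12.9 48.4 | 40 16.0 52.6 | 45 19.6 56.4 | 50 23.4 60.0 | 55 27.6 63.1 | 60 32.0 66.0 | 65 36.6 68.4 | 70 41.5 70.4 | 75 46.5 72.0 | 80 51.6 73.1 | 85 56.8 73.8 | 90 62.0 74.0 | 95 67.2 73.8 | 100 72.4 73.1 | 
25 4.9 40.6 | 30 7.4 45.5 | 35 10.4 50.1 | 40 13.7 54.5 | 45 17.5 58.5 | 50 21.5 62.3 | 55 25.9 65.6 | 60 30.5 68.6 | 65 35.4 71.1 | 70 40.5 73.2 | 75 45.7 74.9 | 80 51.1 76.0 | 85 56.5 76.8 | 90 62.0 77.0 | 95 67.5 76.8 | 100 72.9 76.0 |
```

View pics/m3.png

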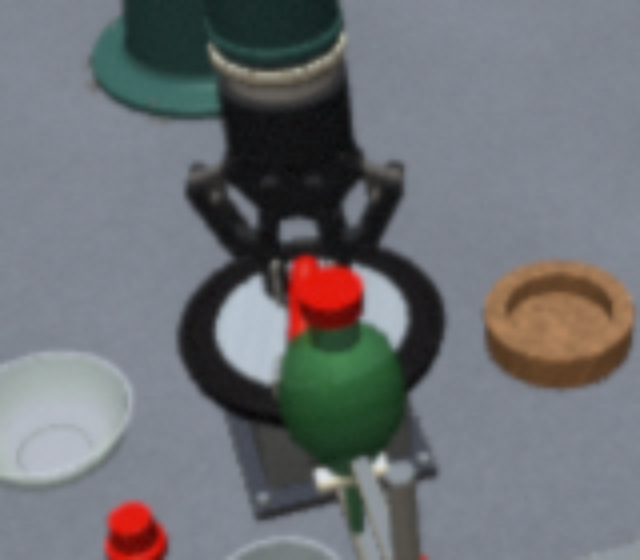

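The commanded height was 10 mm lower than I had counted, so the jaws closed on the 30 mm hub (opening 29 mm). I'll open, rise and regrip higher.

Emit:
{"api": "arm_command", "payload": {
  "rows": [
    {"delta_rot":[0,0,0],"xyz":[0,0,0],"gripper":0.045},
    {"delta_rot":[0,0,0],"xyz":[0,0,0],"gripper":0.045},
    {"delta_rot":[0,0,0],"xyz":[0,-0.009,-0.012],"gripper":0.045},
    {"delta_rot":[0,0,0],"xyz":[0,0,0],"gripper":0.045}
  ]
}}

```text
time: 6.95
tool_pos: [0.522, -0.0707, 0.1435]
tcp_rot: [-1.709, 2.63, -0.009]
wrist_force: [-0.0, -0.2, 0.5]
width: 0.525
```

```bash
python3 - <<'E'
from h import *
where(-24.5)
E
```

```text
t 6.95 p [ 0.522  -0.0707  0.1435] az -114.0 tilt [ 0.008 -0.002 -1.   ] r,t 0.012 0.0003 w 0.5248011314815757 F [-0.  -0.2  0.5] q [-0.18  0.05  2.02 -0.    1.06  1.81]
```

Emit:
{"api": "arm_command", "payload": {
  "rows": [
    {"delta_rot":[0,0,0],"xyz":[0,0.005,0.007],"gripper":0.045},
    {"delta_rot":[0,0,0],"xyz":[0,0,0],"gripper":0.045},
    {"delta_rot":[0,0,0],"xyz":[0,0,0],"gripper":0.045}
  ]
}}

```text
time: 7.25
tool_pos: [0.5125, -0.0674, 0.1317]
tcp_rot: [1.711, -2.633, -0.001]
wrist_force: [0.7, 0.0, -0.3]
width: 0.529
```

```bash
python3 - <<'E'
from h import *
where(-24.5)
E
```

```text
t 7.25 p [ 0.5125 -0.0674  0.1317] az -114.0 tilt [-0.001  0.    -1.   ] r,t 0.002 -0.0006 w 0.5290022937959632 F [ 0.7  0.  -0.3] q [-0.18  0.05  2.04 -0.    1.05  1.81]
```

Emit:
{"api": "arm_command", "payload": {
  "rows": [
    {"delta_rot":[0,0,0],"xyz":[0,-0.003,-0.004],"gripper":0.045},
    {"delta_rot":[0,0,0],"xyz":[0,0,0],"gripper":0.015},
    {"delta_rot":[0,0,0],"xyz":[0,0,0],"gripper":0.015},
    {"delta_rot":[0,0,0],"xyz":[0,0,0],"gripper":0.015},
    {"delta_rot":[0,0,0],"xyz":[0,0,0],"gripper":0.015}
  ]
}}

```text
time: 7.75
tool_pos: [0.5168, -0.0685, 0.1368]
tcp_rot: [-1.711, 2.633, -0.001]
wrist_force: [1.6, 2.6, 2.9]
width: 0.221
```

```bash
python3 - <<'E'
from h import *
where(-24.5)
E
```

```text
t 7.75 p [ 0.5168 -0.0685  0.1368] az -114.0 tilt [ 0.001  0.    -1.   ] r,t 0.0063 0.0002 w 0.22098381089351976 F [1.6 2.6 2.9] q [-0.18  0.05  2.03  0.    1.06  1.81]
```

Emit:
{"api": "arm_command", "payload": {
  "rows": [
    {"delta_rot":[0,0,0],"xyz":[0,-0.0025,-0.005],"gripper":0.015},
    {"delta_rot":[0,0,0],"xyz":[0,-0.003,-0.0045],"gripper":0.015},
    {"delta_rot":[0,0,0],"xyz":[0,-0.003,-0.0045],"gripper":0.015},
    {"delta_rot":[0,0,0],"xyz":[0,-0.0035,-0.004],"gripper":0.015},
    {"delta_rot":[0,0,0],"xyz":[0,-0.004,-0.0035],"gripper":0.015}
  ]
}}

```text
time: 8.25
tool_pos: [0.53, -0.0744, 0.157]
tcp_rot: [1.711, -2.633, -0.005]
wrist_force: [2.2, 4.6, -4.6]
width: 0.222
```

```bash
python3 - <<'E'
from h import *
where(-24.5)
c=snap('scene','s4.png')
b=cv2.imread('pics/s4.png')[100:240,130:290]
cv2.imwrite('pics/m4.png',cv2.resize(b,(640,560)))
E
```

```text
t 8.25 p [ 0.53   -0.0744  0.157 ] az -114.0 tilt [-0.003  0.002 -1.   ] r,t 0.0207 0.0002 w 0.22249871694342277 F [ 2.2  4.6 -4.6] q [-0.19  0.06  1.98  0.    1.1   1.8 ]
```

View pics/m4.png

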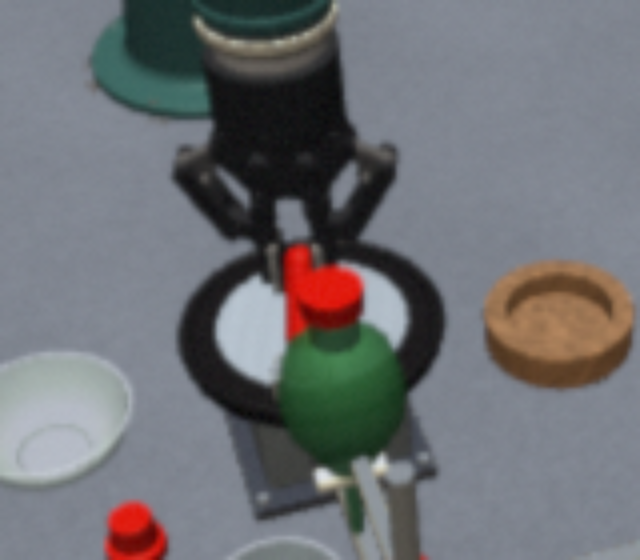

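The handle is rising with the grip (red bar at about (300,265) in the crop, between the pads) and forces are low. I'll continue along the arc.

Emit:
{"api": "arm_command", "payload": {
  "rows": [
    {"delta_rot":[0,0,0],"xyz":[0,-0.004,-0.003],"gripper":0.015},
    {"delta_rot":[0,0,0],"xyz":[0,-0.0045,-0.003],"gripper":0.015},
    {"delta_rot":[0,0,0],"xyz":[0,-0.0045,-0.0025],"gripper":0.015},
    {"delta_rot":[0,0,0],"xyz":[0,-0.005,-0.002],"gripper":0.015},
    {"delta_rot":[0,0,0],"xyz":[0,-0.005,-0.0015],"gripper":0.015},
    {"delta_rot":[0,0,0],"xyz":[0,-0.005,-0.001],"gripper":0.015},
    {"delta_rot":[0,0,0],"xyz":[0,-0.005,-0.0005],"gripper":0.015},
    {"delta_rot":[0,0,0],"xyz":[0,-0.005,0],"gripper":0.015},
    {"delta_rot":[0,0,0],"xyz":[0,-0.005,0],"gripper":0.015},
    {"delta_rot":[0,0,0],"xyz":[0,-0.005,0.0005],"gripper":0.015}
  ]
}}

```text
time: 9.3
tool_pos: [0.5753, -0.0953, 0.1715]
tcp_rot: [-1.712, 2.634, -0.002]
wrist_force: [-2.7, 2.5, 4.4]
width: 0.227
```

```bash
python3 - <<'E'
from h import *
where(-24.5)
c=snap('scene','s5.png')
b=cv2.imread('pics/s5.png')[100:240,130:290]
cv2.imwrite('pics/m5.png',cv2.resize(b,(640,560)))
E
```

```text
t 9.3 p [ 0.5753 -0.0953  0.1715] az -114.0 tilt [ 0.001 -0.001 -1.   ] r,t 0.0707 0.0 w 0.22747864410145502 F [-2.7  2.5  4.4] q [-0.21  0.14  1.87 -0.    1.13  1.78]
```

View pics/m5.png

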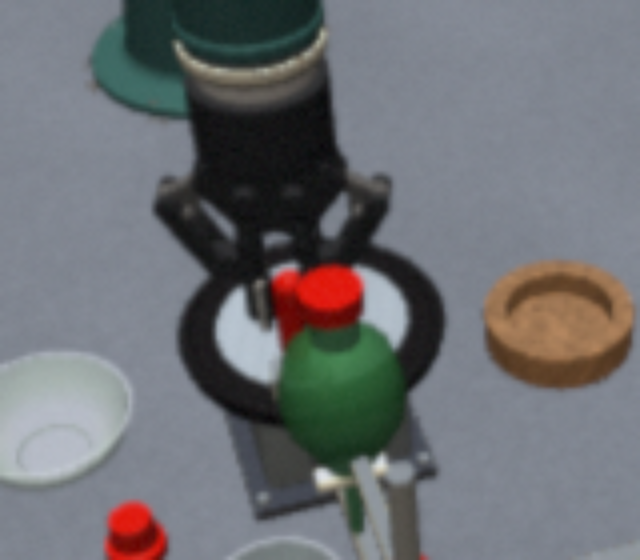

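Emit:
{"api": "arm_command", "payload": {
  "rows": [
    {"delta_rot":[0,0,0],"xyz":[0,-0.004,0.0005],"gripper":0.015},
    {"delta_rot":[0,0,0],"xyz":[0,-0.003,0],"gripper":0.015},
    {"delta_rot":[0,0,0],"xyz":[0,0,0],"gripper":0.015}
  ]
}}

```text
time: 9.65
tool_pos: [0.5817, -0.0983, 0.1703]
tcp_rot: [-1.712, 2.634, -0.002]
wrist_force: [-0.5, 0.6, 2.8]
width: 0.218
```

```bash
python3 - <<'E'
from h import *
where(-24.5)
E
```

```text
t 9.65 p [ 0.5817 -0.0983  0.1703] az -114.0 tilt [ 0.001 -0.001 -1.   ] r,t 0.0778 -0.0 w 0.21784960681632173 F [-0.5  0.6  2.8] q [-0.21  0.15  1.86 -0.    1.13  1.78]
```

Emit:
{"api": "arm_command", "payload": {
  "rows": [
    {"delta_rot":[0,0,0],"xyz":[0,-0.003,0],"gripper":0.015},
    {"delta_rot":[0,0,0],"xyz":[0,-0.003,0],"gripper":0.015},
    {"delta_rot":[0,0,0],"xyz":[0,-0.003,0],"gripper":0.015}
  ]
}}

```text
time: 9.95
tool_pos: [0.5888, -0.1014, 0.1692]
tcp_rot: [1.711, -2.633, -0.001]
wrist_force: [-0.1, -0.0, -0.7]
width: 0.188
```

```bash
python3 - <<'E'
from h import *
where(-24.5)
c=snap('scene','s6.png')
b=cv2.imread('pics/s6.png')[100:240,130:290]
cv2.imwrite('pics/m6.png',cv2.resize(b,(640,560)))
c=snap('top','t6.png')
E
```

```text
t 9.95 p [ 0.5888 -0.1014  0.1692] az -114.0 tilt [-0.002 -0.    -1.   ] r,t 0.0855 0.0 w 0.1875029979232507 F [-0.1 -0.  -0.7] q [-0.21  0.17  1.84 -0.    1.14  1.78]
```

View pics/m6.png

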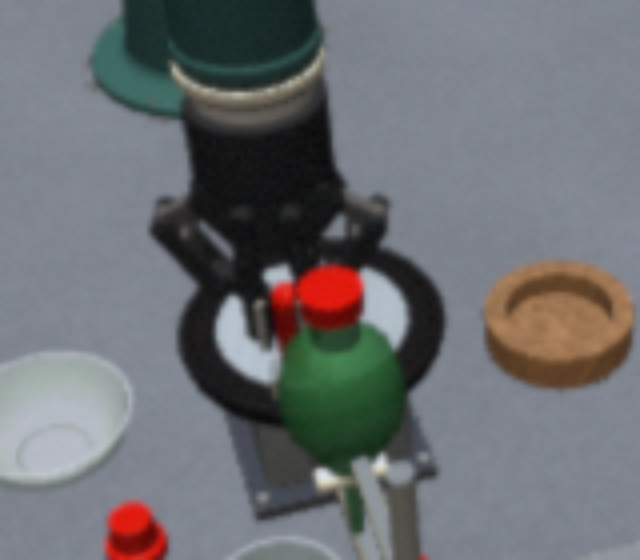

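View pics/t6.png

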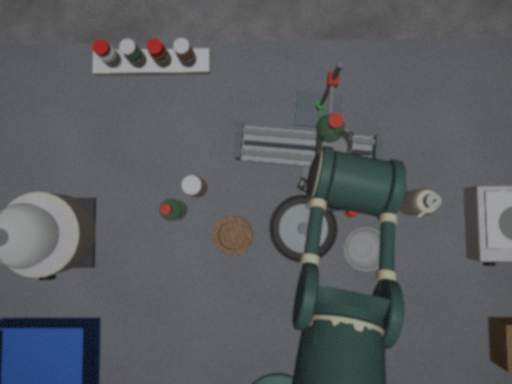

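The opening fell to 16 mm while the force stayed near zero, so the pads slid outward off the standing handle. I'll go over it and push it to the stop with shut fingers from the hub side.

Emit:
{"api": "arm_command", "payload": {
  "rows": [
    {"delta_rot":[0,0,0],"xyz":[0,0,0],"gripper":0.05},
    {"delta_rot":[0,0,0],"xyz":[0,0,0],"gripper":0.05},
    {"delta_rot":[0,0,0],"xyz":[0,0,-0.02],"gripper":0.05},
    {"delta_rot":[0,0,0],"xyz":[0,0,-0.03],"gripper":0.05},
    {"delta_rot":[0,0,0],"xyz":[0,0.035,0],"gripper":0},
    {"delta_rot":[0,0,0],"xyz":[0,0.035,0],"gripper":0},
    {"delta_rot":[0,0,0],"xyz":[0,0,0],"gripper":0},
    {"delta_rot":[0,0,0],"xyz":[0,0,0],"gripper":0}
  ]
}}

```text
time: 10.85
tool_pos: [0.5253, -0.0727, 0.2208]
tcp_rot: [-1.712, 2.633, -0.002]
wrist_force: [1.1, -0.3, 0.2]
width: -0.002
```

```bash
python3 - <<'E'
from h import *
where(-24.5)
c=snap('scene','s7.png')
b=cv2.imread('pics/s7.png')[100:240,130:290]
cv2.imwrite('pics/m7.png',cv2.resize(b,(640,560)))
E
```

```text
t 10.85 p [ 0.5253 -0.0727  0.2208] az -113.9 tilt [ 0.002 -0.    -1.   ] r,t 0.0158 -0.0001 w -0.0016128244745667376 F [ 1.1 -0.3  0.2] q [-0.18 -0.    1.93 -0.    1.22  1.8 ]
```

View pics/m7.png

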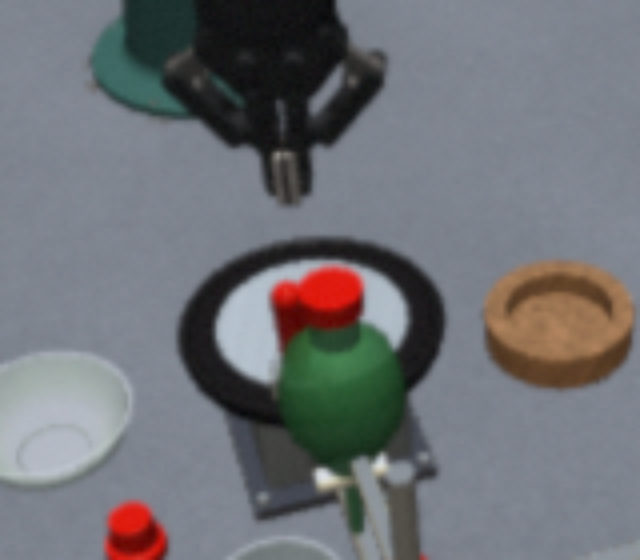

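Emit:
{"api": "arm_command", "payload": {
  "rows": [
    {"delta_rot":[0,0,0],"xyz":[0,0,0.03],"gripper":0},
    {"delta_rot":[0,0,0],"xyz":[0,0,0.024],"gripper":0},
    {"delta_rot":[0,0,0],"xyz":[0,-0.008,0],"gripper":0},
    {"delta_rot":[0,0,0],"xyz":[0,-0.008,0],"gripper":0},
    {"delta_rot":[0,0,0],"xyz":[0,-0.005,0],"gripper":0},
    {"delta_rot":[0,0,0],"xyz":[0,-0.005,0],"gripper":0},
    {"delta_rot":[0,0,0],"xyz":[0,-0.004,0],"gripper":0},
    {"delta_rot":[0,0,0],"xyz":[0,0,0],"gripper":0}
  ]
}}

```text
time: 11.7
tool_pos: [0.5538, -0.0854, 0.1671]
tcp_rot: [-1.711, 2.634, -0.002]
wrist_force: [0.5, 0.4, 0.3]
width: -0.0
```

```bash
python3 - <<'E'
from h import *
where(-24.5)
E
```

```text
t 11.7 p [ 0.5538 -0.0854  0.1671] az -114.0 tilt [ 0.001 -0.    -1.   ] r,t 0.0469 0.0001 w -0.0003003743238309555 F [0.5 0.4 0.3] q [-0.2   0.1   1.92 -0.    1.12  1.79]
```

Emit:
{"api": "arm_command", "payload": {
  "rows": [
    {"delta_rot":[0,0,0],"xyz":[0,-0.003,0],"gripper":0},
    {"delta_rot":[0,0,0],"xyz":[0,-0.003,0],"gripper":0},
    {"delta_rot":[0,0,0],"xyz":[0,0,0],"gripper":0}
  ]
}}

```text
time: 12.0
tool_pos: [0.5568, -0.0868, 0.1663]
tcp_rot: [1.711, -2.632, -0.005]
wrist_force: [-4.6, 1.8, 4.1]
width: 0.001
```

```bash
python3 - <<'E'
from h import *
where(-24.5)
E
```

```text
t 12.0 p [ 0.5568 -0.0868  0.1663] az -114.0 tilt [-0.003  0.001 -1.   ] r,t 0.0503 0.0001 w 0.0012708588803085946 F [-4.6  1.8  4.1] q [-0.2   0.11  1.91  0.    1.13  1.79]
```

Emit:
{"api": "arm_command", "payload": {
  "rows": [
    {"delta_rot":[0,0,0],"xyz":[0,-0.003,0],"gripper":0},
    {"delta_rot":[0,0,0],"xyz":[0,-0.002,0],"gripper":0},
    {"delta_rot":[0,0,0],"xyz":[0,0,0],"gripper":0}
  ]
}}

```text
time: 12.3
tool_pos: [0.5574, -0.0871, 0.1662]
tcp_rot: [1.708, -2.628, -0.017]
wrist_force: [-16.3, 7.7, 12.6]
width: 0.004
```

```bash
python3 - <<'E'
from h import *
where(-24.5)
c=snap('scene','s8.png')
b=cv2.imread('pics/s8.png')[100:240,130:290]
cv2.imwrite('pics/m8.png',cv2.resize(b,(640,560)))
E
```

```text
t 12.3 p [ 0.5574 -0.0871  0.1662] az -114.0 tilt [-0.012  0.005 -1.   ] r,t 0.051 0.0001 w 0.0040864722675424126 F [-16.3   7.7  12.6] q [-0.2   0.11  1.9   0.    1.14  1.79]
```

View pics/m8.png

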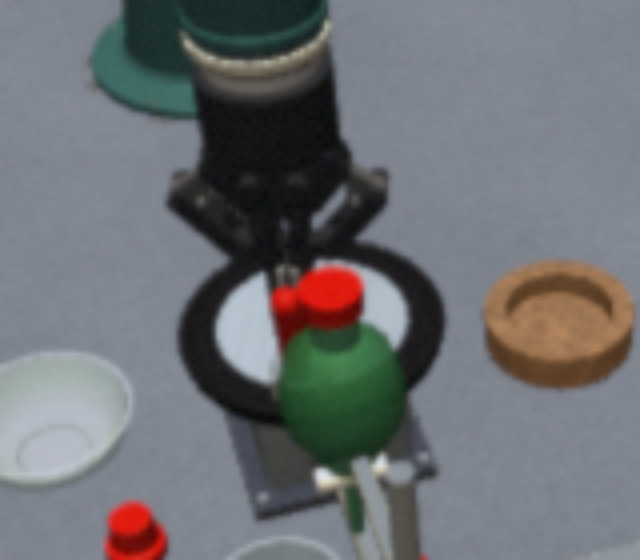

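Hard stop reached (18 N at almost no further motion). I'll back off, rise, open and cage the handle from above.

Emit:
{"api": "arm_command", "payload": {
  "rows": [
    {"delta_rot":[0,0,0],"xyz":[0,0.02,0],"gripper":0},
    {"delta_rot":[0,0,0],"xyz":[0,0,-0.025],"gripper":0},
    {"delta_rot":[0,0,0],"xyz":[0,0,-0.03],"gripper":0.05},
    {"delta_rot":[0,0,0],"xyz":[0,-0.016,0],"gripper":0.05},
    {"delta_rot":[0,0,0],"xyz":[0,-0.016,0],"gripper":0.05},
    {"delta_rot":[0,0,0],"xyz":[0,0,0],"gripper":0.05},
    {"delta_rot":[0,0,0],"xyz":[0,0,0],"gripper":0.05}
  ]
}}

```text
time: 13.05
tool_pos: [0.5733, -0.0942, 0.2209]
tcp_rot: [1.711, -2.634, -0.001]
wrist_force: [-0.7, -0.6, -0.2]
width: 0.584
```

```bash
python3 - <<'E'
from h import *
where(-24.5)
E
```

```text
t 13.05 p [ 0.5733 -0.0942  0.2209] az -114.0 tilt [-0.001  0.    -1.   ] r,t 0.0684 0.0001 w 0.5835691293533621 F [-0.7 -0.6 -0.2] q [-0.21  0.09  1.82  0.    1.23  1.78]
```

Emit:
{"api": "arm_command", "payload": {
  "rows": [
    {"delta_rot":[0,0,0],"xyz":[0,-0.002,0.025],"gripper":0.05},
    {"delta_rot":[0,0,0],"xyz":[0,0,0.025],"gripper":0.05},
    {"delta_rot":[0,0,0],"xyz":[0,0,0.018],"gripper":0.05},
    {"delta_rot":[0,0,0],"xyz":[0,0,0],"gripper":0.028},
    {"delta_rot":[0,0,0],"xyz":[0,0,0],"gripper":0.028},
    {"delta_rot":[0,0,0],"xyz":[0,0,0],"gripper":0.028}
  ]
}}

```text
time: 13.65
tool_pos: [0.5763, -0.0952, 0.1547]
tcp_rot: [-1.711, 2.633, -0.002]
wrist_force: [0.2, 1.0, -0.0]
width: 0.331
```

Emit:
{"api": "arm_command", "payload": {
  "rows": [
    {"delta_rot":[0,0,-0.07],"xyz":[-0.005,0.0002,0],"gripper":0.028},
    {"delta_rot":[0,0,-0.14],"xyz":[-0.0098,0.0007,0],"gripper":0.028},
    {"delta_rot":[0,0,-0.14],"xyz":[-0.0098,0.0007,0],"gripper":0.028},
    {"delta_rot":[0,0,-0.14],"xyz":[-0.0098,0.0007,0],"gripper":0.028}
  ]
}}

```text
time: 14.05
tool_pos: [0.5825, -0.062, 0.1551]
tcp_rot: [-2.305, 2.133, -0.005]
wrist_force: [0.5, -2.0, -1.5]
width: 0.328
```

```bash
cat >> h.py <<'E'
def whr():
    s=bot.read_state();d=s['tool_pos'][:2]-W;M=R.from_rotvec(s['tcp_rot']).as_matrix()
    az=np.degrees(np.arctan2(M[1,0],M[0,0]))
    ph=np.degrees(np.arctan2(d[1],d[0]))
    print('t',s['time'],'r',np.hypot(*d).round(4),'phi',ph.round(1),'az+90-phi',((az+90-ph+180)%360-180).round(1),'z',s['tool_pos'][2].round(4),'F',s['wrist_force'].round(1),'w',s['width'].round(3),'q',s['q'].round(2))
E
python3 - <<'E'
from h import *
whr()
c=snap('scene','s9.png');c=snap('top','t9.png')
E
```

```text
Traceback (most recent call last):
  File "h.py", line 28, in whr
    print('t',s['time'],'r',np.hypot(*d).round(4),'phi',ph.round(1),'az+90-phi',((az+90-ph+180)%360-180).round(1),'z',s['tool_pos'][2].round(4),'F',s['wrist_force'].round(1),'w',s['width'].round(3),'q',s['q'].round(2))
                                                                                                                                                                                  ^^^^^^^^^^^^^^^^
AttributeError: 'float' object has no attribute 'round'
```

```bash
sed -i "s/s\['width'\].round(3)/round(s['width'],3)/" h.py
python3 - <<'E'
from h import *
whr()
c=snap('scene','s9.png')
E
```

```text
t 14.05 r 0.0716 phi 3.2 az+90-phi 1.2 z 0.1551 F [ 0.5 -2.  -1.5] w 0.328 q [-0.15  0.15  1.88 -0.    1.1   1.35]
```

View pics/s9.png

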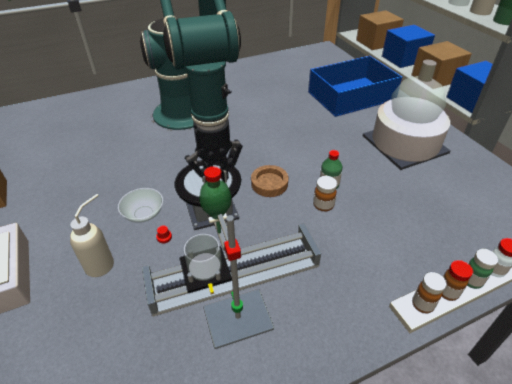

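The cage is driving the wheel: -2 N tangential force, and the jar has moved slightly right. Continuing.

Emit:
{"api": "arm_command", "payload": {
  "rows": [
    {"delta_rot":[0,0,-0.14],"xyz":[-0.0098,0.0007,0],"gripper":0.028},
    {"delta_rot":[0,0,-0.14],"xyz":[-0.0098,0.0007,0],"gripper":0.028},
    {"delta_rot":[0,0,-0.14],"xyz":[-0.0098,0.0007,0],"gripper":0.028},
    {"delta_rot":[0,0,-0.14],"xyz":[-0.0098,0.0007,0],"gripper":0.028},
    {"delta_rot":[0,0,-0.14],"xyz":[-0.0098,0.0007,0],"gripper":0.028},
    {"delta_rot":[0,0,-0.14],"xyz":[-0.0098,0.0007,0],"gripper":0.028},
    {"delta_rot":[0,0,-0.14],"xyz":[-0.0098,0.0007,0],"gripper":0.028},
    {"delta_rot":[0,0,-0.14],"xyz":[-0.0098,0.0007,0],"gripper":0.028}
  ]
}}

```text
time: 14.9
tool_pos: [0.5388, -0.0014, 0.1551]
tcp_rot: [-3.086, 0.587, -0.007]
wrist_force: [1.7, -0.9, -1.1]
width: 0.328
```

```bash

python3 - <<'E'
from h import *
whr()
E
```

```text
t 14.9 r 0.0703 phi 66.7 az+90-phi 1.7 z 0.1551 F [ 1.7 -0.9 -1.1] w 0.328 q [-0.05  0.07  1.98 -0.    1.09  0.33]
```

Emit:
{"api": "arm_command", "payload": {
  "rows": [
    {"delta_rot":[0,0,-0.14],"xyz":[-0.0098,0.0007,0],"gripper":0.028},
    {"delta_rot":[0,0,-0.14],"xyz":[-0.0098,0.0007,0],"gripper":0.028},
    {"delta_rot":[0,0,-0.14],"xyz":[-0.0098,0.0007,0],"gripper":0.028},
    {"delta_rot":[0,0,-0.14],"xyz":[-0.0098,0.0007,0],"gripper":0.028},
    {"delta_rot":[0,0,-0.14],"xyz":[-0.0098,0.0007,0],"gripper":0.028},
    {"delta_rot":[0,0,-0.14],"xyz":[-0.0098,0.0007,0],"gripper":0.028},
    {"delta_rot":[0,0,-0.14],"xyz":[-0.0098,0.0007,0],"gripper":0.028},
    {"delta_rot":[0,0,-0.14],"xyz":[-0.0098,0.0007,0],"gripper":0.028},
    {"delta_rot":[0,0,-0.14],"xyz":[-0.0098,0.0007,0],"gripper":0.028}
  ]
}}

```text
time: 15.8
tool_pos: [0.4584, -0.0219, 0.1553]
tcp_rot: [2.838, 1.343, 0.007]
wrist_force: [1.4, 0.7, -0.2]
width: 0.325
```

```bash
cat >> h.py <<'E'
def pointers(fn=None):
    c=read_camera('scene')
    if fn: cv2.imwrite('pics/'+fn,cv2.cvtColor(c['pixels'],cv2.COLOR_RGB2BGR))
    P=pts(c);hsv=cv2.cvtColor(c['pixels'],cv2.COLOR_RGB2HSV);yh=np.array([.092,.9957])
    for nm,lo,hi in(('y',(22,120,80),(36,255,255)),('g',(50,150,30),(75,255,255))):
        k=cv2.inRange(hsv,lo,hi)>0
        k&=(abs(P[...,2]-.054)<.014)&(P[...,0]>.7)
        if k.sum(): v,u=np.nonzero(k); print(nm,k.sum(),P[k].mean(0).round(4),'along',(P[k][:,:2].mean(0)@yh).round(4),'rayY',(ray(c,u.mean(),v.mean(),.056)[:2]@yh).round(4))
    return c
E
python3 - <<'E'
from h import *
whr()
pointers('s10.png')
E
```

```text
t 15.8 r 0.0686 phi 140.0 az+90-phi 0.7 z 0.1553 F [ 1.4  0.7 -0.2] w 0.325 q [-0.1  -0.09  2.13  0.    1.09 -0.99]
y 40 [ 0.7875 -0.1358  0.0578] along -0.0628 rayY -0.0626
g 71 [ 0.8512 -0.126   0.0595] along -0.0471 rayY -0.0467
```

View pics/s10.png

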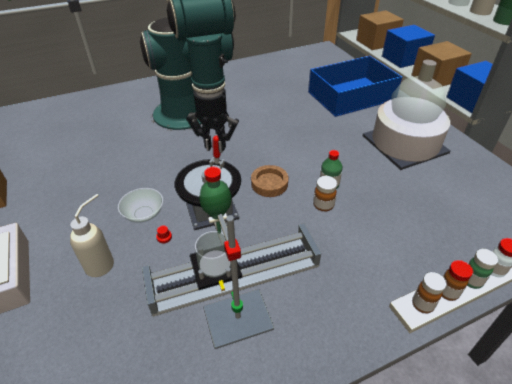

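The standing red handle is at (216,148) and moves with the wheel; the yellow pointer (221,286) still has 15.7 mm to go, about 1.57 rad. I'll turn the tool a little less per row to stay inside joint 6's range.

Emit:
{"api": "arm_command", "payload": {
  "rows": [
    {"delta_rot":[0,0,-0.12],"xyz":[-0.0098,0.0006,0],"gripper":0.028},
    {"delta_rot":[0,0,-0.12],"xyz":[-0.0098,0.0008,0],"gripper":0.028},
    {"delta_rot":[0,0,-0.12],"xyz":[-0.0098,0.001,0],"gripper":0.028},
    {"delta_rot":[0,0,-0.12],"xyz":[-0.0098,0.0012,0],"gripper":0.028},
    {"delta_rot":[0,0,-0.12],"xyz":[-0.0098,0.0014,0],"gripper":0.028},
    {"delta_rot":[0,0,-0.12],"xyz":[-0.0098,0.0016,0],"gripper":0.028},
    {"delta_rot":[0,0,-0.12],"xyz":[-0.0098,0.0018,0],"gripper":0.028},
    {"delta_rot":[0,0,-0.12],"xyz":[-0.0098,0.002,0],"gripper":0.028},
    {"delta_rot":[0,0,-0.12],"xyz":[-0.0098,0.0022,0],"gripper":0.028}
  ]
}}

```text
time: 16.75
tool_pos: [0.4521, -0.1053, 0.1545]
tcp_rot: [1.749, 2.609, 0.002]
wrist_force: [-1.0, 2.9, 2.0]
width: 0.332
```

```bash

python3 - <<'E'
from h import *
whr()
pointers('s11.png')
E
```

```text
t 16.75 r 0.0708 phi -146.2 az+90-phi -11.4 z 0.1545 F [-1.   2.9  2. ] w 0.332 q [-0.28 -0.08  2.12  0.    1.1  -2.24]
y 39 [ 0.7883 -0.1232  0.0574] along -0.0501 rayY -0.05
g 71 [ 0.8513 -0.126   0.0597] along -0.0471 rayY -0.0467
```

View pics/s11.png

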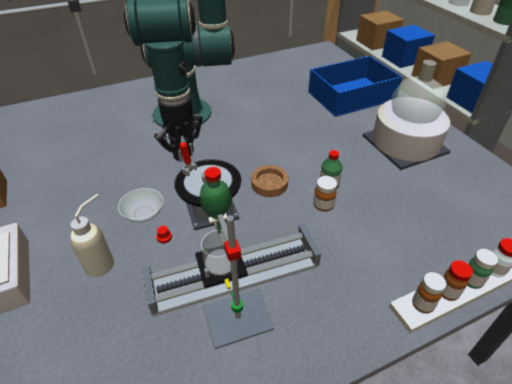

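Emit:
{"api": "arm_command", "payload": {
  "rows": [
    {"delta_rot":[0,0,-0.06],"xyz":[-0.0075,0.0019,0],"gripper":0.028},
    {"delta_rot":[0,0,-0.06],"xyz":[-0.0073,0.0023,0],"gripper":0.028},
    {"delta_rot":[0,0,-0.06],"xyz":[-0.0072,0.0027,0],"gripper":0.028},
    {"delta_rot":[0,0,0],"xyz":[0,0,0],"gripper":0.028},
    {"delta_rot":[0,0,0],"xyz":[0,0,0],"gripper":0.028},
    {"delta_rot":[0,0,0],"xyz":[0,0,0],"gripper":0.028}
  ]
}}

```text
time: 17.4
tool_pos: [0.4674, -0.1219, 0.1536]
tcp_rot: [1.51, 2.754, 0.0]
wrist_force: [-0.1, 0.2, -0.3]
width: 0.327
```

```bash

python3 - <<'E'
from h import *
whr()
c=pointers('s12.png')
im=cv2.imread('pics/s12.png')[120:330,130:290];cv2.imwrite('pics/m12.png',cv2.resize(im,None,fx=2.8,fy=2.8,interpolation=cv2.INTER_CUBIC))
E
```

```text
t 17.4 r 0.0709 phi -127.9 az+90-phi -19.5 z 0.1536 F [-0.1  0.2 -0.3] w 0.327 q [-0.31 -0.04  2.09  0.    1.09 -2.44]
y 40 [ 0.7891 -0.1194  0.0572] along -0.0463 rayY -0.0461
g 72 [ 0.8512 -0.1261  0.0597] along -0.0472 rayY -0.0467
```

View pics/m12.png

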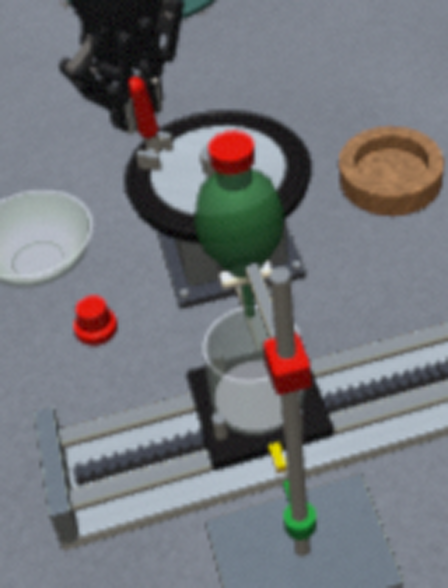

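Pointers line up within about 1 mm (yellow -46.3 mm along the bed, green -47 mm) and the wheel is at rest. Now I release, rise and move outside the handle.

Emit:
{"api": "arm_command", "payload": {
  "rows": [
    {"delta_rot":[0,0,0],"xyz":[0,0,0],"gripper":0.05},
    {"delta_rot":[0,0,0],"xyz":[0,0,0],"gripper":0.05},
    {"delta_rot":[0,0,0],"xyz":[0,0,0],"gripper":0.05},
    {"delta_rot":[0,0,0],"xyz":[0,0,-0.02],"gripper":0.05},
    {"delta_rot":[0,0,0],"xyz":[0,0,-0.025],"gripper":0.05},
    {"delta_rot":[0,0,0],"xyz":[0,0,-0.025],"gripper":0.05},
    {"delta_rot":[0,0,0.12],"xyz":[0,0,0],"gripper":0.0},
    {"delta_rot":[0,0,0.12],"xyz":[0,0,0],"gripper":0.0},
    {"delta_rot":[0,0,0.12],"xyz":[0,0,0],"gripper":0.0},
    {"delta_rot":[0,0,0],"xyz":[0,-0.025,0],"gripper":0.0},
    {"delta_rot":[0,0,0],"xyz":[0,-0.02,0],"gripper":0.0},
    {"delta_rot":[0,0,0],"xyz":[0,0,0],"gripper":0.0}
  ]
}}

```text
time: 18.65
tool_pos: [0.4215, -0.1315, 0.2229]
tcp_rot: [-1.977, -2.44, 0.001]
wrist_force: [-0.4, 0.4, 0.1]
width: 0.0
```

```bash

python3 - <<'E'
from h import *
whr(); where(-129.5)
c=pointers('s13.png');P=pts(c);hsv=cv2.cvtColor(c['pixels'],cv2.COLOR_RGB2HSV)
k=cv2.inRange(hsv,(0,150,70),(6,255,255))>0
k&=(P[...,2]>.13)&(P[...,2]<.215)&(np.hypot(P[...,0]-W[0],P[...,1]-W[1])<.11)
print(k.sum()); l=cv2.fitLine(P[k].astype('float32'),cv2.DIST_L2,0,.01,.01).ravel();print(l)
d=P[k][:,:2].mean(0)-W;print('az',np.degrees(np.arctan2(d[1],d[0])),np.hypot(*d),P[k][:,2].min(),P[k][:,2].max())
im=cv2.imread('pics/s13.png')[100:310,130:290];cv2.imwrite('pics/m13.png',cv2.resize(im,None,fx=2.8,fy=2.8,interpolation=cv2.INTER_CUBIC))
E
```

```text
t 18.65 r 0.1109 phi -143.8 az+90-phi -24.3 z 0.2229 F [-0.4  0.4  0.1] w 0.0 q [-0.36 -0.18  2.08 -0.    1.24 -2.14]
t 18.65 p [ 0.4215 -0.1315  0.2229] az 102.0 tilt [-0.001  0.    -1.   ] r,t 0.1075 -0.0273 w 0.0004030760254619899 F [-0.4  0.4  0.1] q [-0.36 -0.18  2.08 -0.    1.24 -2.14]
y 40 [ 0.7891 -0.1194  0.0572] along -0.0463 rayY -0.0461
g 72 [ 0.8512 -0.126   0.0595] along -0.0471 rayY -0.0467
127
[-0.12357323 -0.09842891  0.9874419   0.4744858  -0.12045922  0.17320792]
az -123.84135087950136 0.06556748679934046 0.14193512655337337 0.20042188339252576
```

View pics/m13.png

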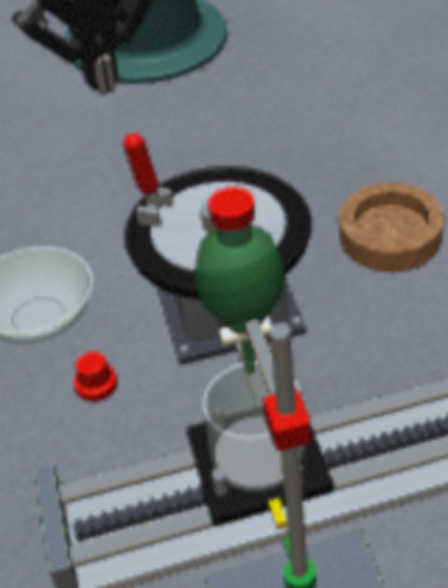

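The handle stands fully out (lean about 9°). The tool turned the wrong way for squaring up, so I'll use the half-turn-equivalent orientation, which also relieves joint 6.

Emit:
{"api": "arm_command", "payload": {
  "rows": [
    {"delta_rot":[0,0,0.14],"xyz":[0,0,0],"gripper":0},
    {"delta_rot":[0,0,0.14],"xyz":[0,0,0],"gripper":0},
    {"delta_rot":[0,0,0.14],"xyz":[0,0,0],"gripper":0},
    {"delta_rot":[0,0,0.14],"xyz":[0,0,0],"gripper":0},
    {"delta_rot":[0,0,0.14],"xyz":[0,0,0],"gripper":0},
    {"delta_rot":[0,0,0.14],"xyz":[0,0,0],"gripper":0},
    {"delta_rot":[0,0,0.14],"xyz":[0,0,0],"gripper":0},
    {"delta_rot":[0,0,0.14],"xyz":[0,0,0],"gripper":0},
    {"delta_rot":[0,0,0.14],"xyz":[0,0,0],"gripper":0},
    {"delta_rot":[0,0,0.14],"xyz":[0,0,0],"gripper":0},
    {"delta_rot":[0,0,0.14],"xyz":[0,0,0],"gripper":0},
    {"delta_rot":[0,0,0.14],"xyz":[0,0,0],"gripper":0}
  ]
}}

```text
time: 19.9
tool_pos: [0.4244, -0.1313, 0.2234]
tcp_rot: [3.138, 0.15, 0.001]
wrist_force: [1.7, -0.2, -0.2]
width: 0.001
```

Emit:
{"api": "arm_command", "payload": {
  "rows": [
    {"delta_rot":[0,0,0.14],"xyz":[0,0,0],"gripper":0},
    {"delta_rot":[0,0,0.14],"xyz":[0,0,0],"gripper":0},
    {"delta_rot":[0,0,0.14],"xyz":[0,0,0],"gripper":0},
    {"delta_rot":[0,0,0.14],"xyz":[0,0,0],"gripper":0},
    {"delta_rot":[0,0,0.14],"xyz":[0,0,0],"gripper":0},
    {"delta_rot":[0,0,0.09],"xyz":[0,0,0],"gripper":0},
    {"delta_rot":[0,0,0],"xyz":[0,0,0],"gripper":0}
  ]
}}

```text
time: 20.6
tool_pos: [0.4243, -0.1313, 0.2234]
tcp_rot: [-2.957, 1.061, -0.001]
wrist_force: [0.0, -0.5, -0.6]
width: 0.002
```

```bash

python3 - <<'E'
from h import *
where(-129.5)
E
```

```text
t 20.6 p [ 0.4243 -0.1313  0.2234] az -39.5 tilt [ 0.001  0.    -1.   ] r,t 0.1056 -0.0253 w 0.001999725771512796 F [ 0.  -0.5 -0.6] q [-0.36 -0.18  2.08  0.    1.24  0.33]
```

Emit:
{"api": "arm_command", "payload": {
  "rows": [
    {"delta_rot":[0,0,0],"xyz":[0.025,0.01,0],"gripper":0},
    {"delta_rot":[0,0,0],"xyz":[0,0,0.025],"gripper":0},
    {"delta_rot":[0,0,0],"xyz":[0,0,0.028],"gripper":0},
    {"delta_rot":[0,0,0],"xyz":[0,-0.01,0],"gripper":0},
    {"delta_rot":[0,0,0],"xyz":[0,-0.01,0],"gripper":0},
    {"delta_rot":[0,0,0],"xyz":[0,-0.008,0],"gripper":0},
    {"delta_rot":[0,0,0],"xyz":[0,-0.007,0],"gripper":0},
    {"delta_rot":[0,0,0],"xyz":[0,-0.007,0],"gripper":0}
  ]
}}

```text
time: 21.4
tool_pos: [0.4645, -0.1222, 0.1717]
tcp_rot: [2.957, -1.059, 0.004]
wrist_force: [0.5, -0.7, 0.6]
width: 0.004
```

```bash

python3 - <<'E'
from h import *
where(-129.5)
c=pointers('s14.png')
im=cv2.imread('pics/s14.png')[100:310,130:290];cv2.imwrite('pics/m14.png',cv2.resize(im,None,fx=2.8,fy=2.8,interpolation=cv2.INTER_CUBIC))
E
```

```text
t 21.4 p [ 0.4645 -0.1222  0.1717] az -39.4 tilt [ 0.002 -0.001 -1.   ] r,t 0.073 -0.0001 w 0.004046336510932016 F [ 0.5 -0.7  0.6] q [-0.31 -0.06  2.08 -0.    1.13  0.38]
y 41 [ 0.7892 -0.1195  0.0574] along -0.0464 rayY -0.0462
g 72 [ 0.8513 -0.126   0.0598] along -0.0471 rayY -0.0467
```

View pics/m14.png

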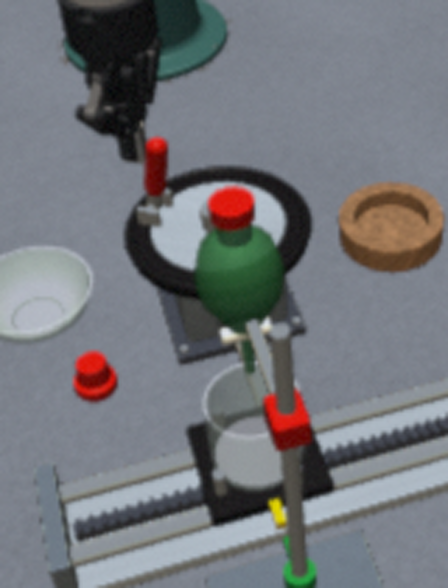

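The handle is folding inward (bar top at (157,147), past upright) and the pointers haven't moved. I'll continue inward and down.

Emit:
{"api": "arm_command", "payload": {
  "rows": [
    {"delta_rot":[0,0,0],"xyz":[0,-0.008,0],"gripper":0},
    {"delta_rot":[0,0,0],"xyz":[0,-0.008,0.001],"gripper":0},
    {"delta_rot":[0,0,0],"xyz":[0,-0.008,0.002],"gripper":0},
    {"delta_rot":[0,0,0],"xyz":[0,-0.005,0.003],"gripper":0},
    {"delta_rot":[0,0,0],"xyz":[0,-0.005,0.004],"gripper":0},
    {"delta_rot":[0,0,0],"xyz":[0,-0.004,0.004],"gripper":0},
    {"delta_rot":[0,0,0],"xyz":[0,0,0.002],"gripper":0}
  ]
}}

```text
time: 22.15
tool_pos: [0.4871, -0.0929, 0.1535]
tcp_rot: [-2.957, 1.06, 0.001]
wrist_force: [-0.1, -0.1, 0.2]
width: 0.001
```

```bash

python3 - <<'E'
from h import *
where(-129.5)
c=pointers('s15.png')
im=cv2.imread('pics/s15.png')[100:310,130:290];cv2.imwrite('pics/m15.png',cv2.resize(im,None,fx=2.8,fy=2.8,interpolation=cv2.INTER_CUBIC))
E
```

```text
t 22.15 p [ 0.4871 -0.0929  0.1535] az -39.4 tilt [-0.001  0.    -1.   ] r,t 0.0359 -0.0013 w 0.0009512489593154345 F [-0.1 -0.1  0.2] q [-0.24 -0.01  2.06  0.    1.09  0.45]
y 39 [ 0.789  -0.1194  0.0575] along -0.0463 rayY -0.0461
g 72 [ 0.8512 -0.1258  0.0596] along -0.047 rayY -0.0465
```

View pics/m15.png

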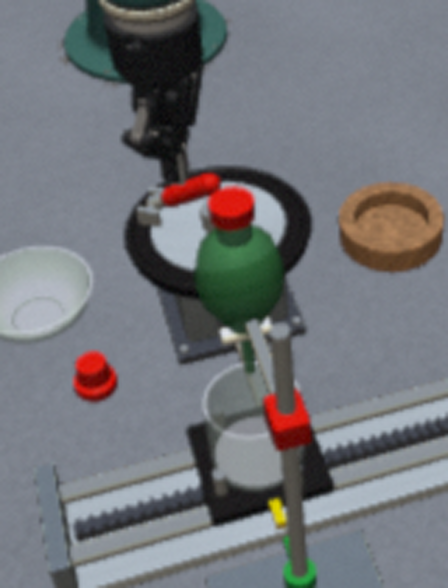

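Emit:
{"api": "arm_command", "payload": {
  "rows": [
    {"delta_rot":[0,0,0],"xyz":[0,0,-0.03],"gripper":0},
    {"delta_rot":[0,0,0],"xyz":[0.001,-0.024,0],"gripper":0},
    {"delta_rot":[0,0,0],"xyz":[0,0,0.008],"gripper":0},
    {"delta_rot":[0,0,0],"xyz":[0,0,0.006],"gripper":0},
    {"delta_rot":[0,0,0],"xyz":[0,0,0.004],"gripper":0},
    {"delta_rot":[0,0,0],"xyz":[0,0,0.003],"gripper":0},
    {"delta_rot":[0,0,0],"xyz":[0,0,0.002],"gripper":0}
  ]
}}

```text
time: 22.9
tool_pos: [0.5023, -0.0757, 0.1603]
tcp_rot: [2.956, -1.062, -0.003]
wrist_force: [0.9, -0.3, 0.8]
width: 0.001
```

```bash

python3 - <<'E'
from h import *
where(-129.5)
E
```

```text
t 22.9 p [ 0.5023 -0.0757  0.1603] az -39.5 tilt [-0.002  0.    -1.   ] r,t 0.013 -0.0005 w 0.0005470399320087601 F [ 0.9 -0.3  0.8] q [-0.2   0.01  2.03 -0.    1.11  0.49]
```

Emit:
{"api": "arm_command", "payload": {
  "rows": [
    {"delta_rot":[0,0,0],"xyz":[0,0,0.002],"gripper":0},
    {"delta_rot":[0,0,0],"xyz":[0,0,0.002],"gripper":0},
    {"delta_rot":[0,0,0],"xyz":[0,0,0.001],"gripper":0},
    {"delta_rot":[0,0,0],"xyz":[0,0,0],"gripper":0}
  ]
}}

```text
time: 23.3
tool_pos: [0.5034, -0.0756, 0.1583]
tcp_rot: [2.957, -1.061, 0.001]
wrist_force: [-5.0, 0.5, 11.0]
width: -0.001
```

```bash

python3 - <<'E'
from h import *
where(-129.5)
E
```

```text
t 23.3 p [ 0.5034 -0.0756  0.1583] az -39.5 tilt [ 0. -0. -1.] r,t 0.0122 0.0002 w -0.001019051191824528 F [-5.   0.5 11. ] q [-0.2   0.01  2.03 -0.    1.1   0.49]
```

Emit:
{"api": "arm_command", "payload": {
  "rows": [
    {"delta_rot":[0,0,0],"xyz":[0,0,0.002],"gripper":0},
    {"delta_rot":[0,0,0],"xyz":[0,0,0],"gripper":0}
  ]
}}

```text
time: 23.5
tool_pos: [0.5036, -0.0755, 0.1578]
tcp_rot: [-2.957, 1.061, -0.002]
wrist_force: [-8.5, 2.0, 19.2]
width: -0.001
```

Emit:
{"api": "arm_command", "payload": {
  "rows": [
    {"delta_rot":[0,0,0],"xyz":[0,0,-0.02],"gripper":0},
    {"delta_rot":[0,0,0],"xyz":[0,0,-0.04],"gripper":0},
    {"delta_rot":[0,0,0],"xyz":[0,0.02,-0.04],"gripper":0},
    {"delta_rot":[0,0,0],"xyz":[0,0.04,-0.02],"gripper":0},
    {"delta_rot":[0,0,0],"xyz":[0,0.03,0],"gripper":0},
    {"delta_rot":[0,0,0],"xyz":[0,0,0],"gripper":0},
    {"delta_rot":[0,0,0],"xyz":[0,0,0],"gripper":0}
  ]
}}

```text
time: 24.2
tool_pos: [0.4458, -0.1452, 0.2744]
tcp_rot: [-2.956, 1.064, -0.001]
wrist_force: [-0.4, -0.2, -0.0]
width: 0.003
```

```bash

python3 - <<'E'
from h import *
where(-129.5)
c=pointers('s16.png');P=pts(c)
def red(c):
    P=pts(c);hsv=cv2.cvtColor(c['pixels'],cv2.COLOR_RGB2HSV)
    k=cv2.inRange(hsv,(0,150,60),(6,255,255))>0
    k&=(P[...,2]>.12)&(P[...,2]<.215)&(np.hypot(P[...,0]-W[0],P[...,1]-W[1])<.09)
    if k.sum()>5:
        l=cv2.fitLine(P[k].astype('float32'),cv2.DIST_L2,0,.01,.01).ravel();print(k.sum(),l[:3],'slope',np.degrees(np.arcsin(l[2])),'zmax',P[k][:,2].max())
red(c); t=snap('top','t16.png'); red(t)
a=cv2.imread('pics/t16.png')[80:270,220:400];im=cv2.imread('pics/s16.png')[130:320,130:310]
cv2.imwrite('pics/m16.png',np.hstack([cv2.resize(a,(390,400)),cv2.resize(im,(390,400))]))
E
```

```text
t 24.2 p [ 0.4458 -0.1452  0.2744] az -39.6 tilt [ 0.001  0.    -1.   ] r,t 0.1026 0.0001 w 0.002802205626987709 F [-0.4 -0.2 -0. ] q [-0.37 -0.16  1.97  0.    1.33  0.32]
y 39 [ 0.7891 -0.1194  0.0576] along -0.0463 rayY -0.0461
g 71 [ 0.8511 -0.126   0.0594] along -0.0471 rayY -0.0467
128 [0.530303   0.7331285  0.42579493] slope 25.200989 zmax 0.16259282975406164
103 [0.5868492 0.7066336 0.3953189] slope 23.285864 zmax 0.1651258177935886
```

View pics/m16.png

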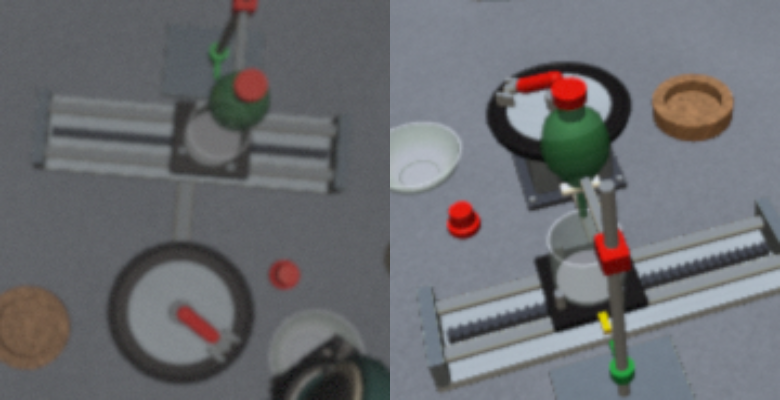

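The handle slopes 23–25° (folded is 25°), the pointers are 0.8 mm apart, and the arm is clear. Handing in.

```bash
python3 -c "
from workcell import bot
print(bot.finish_job())"
```

```text
the job is handed in; nothing more can be done
None
```

The job is handed in: the handle was swung out to its stop, the wheel cranked about 4.4 rad counter-clockwise, and the handle folded back down. The interface gave no verdict.

**Last checks:**
- **Alignment:** the pointers are within 1 mm along the bed (yellow −46.3 mm, green −47.1 mm). The reading did not change during folding. The top view agrees by eye with the bed's 5.3° tilt.
- **Handle:** it slopes 25.2° in the scene view and 23.3° in the top view, against 25° when folded.
- **Arm and bench:** the gripper is clear with zero contact force. The glassware in view looks unmoved; I did not measure its positions.
- **Time:** 24 s of the 64 s allowed.

**What went wrong on the way:**
- My first push on the folded handle jammed at about 72 N at the wrist (limit 120 N) and did not move it. It was finger contact on the end of the handle.
- The first grip closed on the hub because I was about 10 mm too low.
- The pads slipped off the handle near upright, so I finished with a push from the hub side. That push met a hard stop at about 22 N at the wrist.
- I pressed the handle down with about 21 N at the end.

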